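# Pin the test-cell cover into line

## Robot

A 7-joint arm with a two-finger parallel gripper is mounted at the origin on the work surface. World frame = base frame: x ahead of the robot, y to its left, z up, the work surface at z = 0. Lengths are in m, angles in rad, forces in N, time in s.
With the tool pointing down it reaches from about 0.4 to 0.875 m from the base axis. Payload 6.5 kg.
Tool frame: the origin (TCP) lies at the very end of the fingers, on their centre line; the grasp point (between the pads) lies 19 mm behind it; z points along the fingers, y is the direction in which the jaws open and shut (so a half turn about z gives the same grasp; the last joint's range is limited). The gripper opens to 88 mm and grips with 3 to 60 N. Pads are 18 mm wide; open, the fingers measure 123 mm over their backs; the gripper's body (75 mm by 187 mm) begins 45 mm behind the grasp point.
Start: joints at [1.145, 0.536, -0.004, 1.538, 0.003, 1.067, -0.071], TCP at [0.229, -0.608, 0.239] pointing down, gripper open.
Joint ranges: [-2.7, 2.7], [-0.37, 2.16], [-1.27, 1.26], [0.24, 2.4], [-1.31, 4.45], [0.19, 1.91], [-2.76, 2.76]. Speed limits (rad/s): [2.39, 2.39, 3.14, 3.14, 3.14, 3.14, 3.14].

## Interface

Orientations are given as a 3x3 rotation matrix whose columns are the frame's x, y, z axes.
In Python, from workcell import arm gives the robot as it stands. Calls block until the motion is done:
- arm.move_to(position, orientation): joint-space move of the TCP to a pose.
- arm.line_to(position, orientation=None, v=0.15): straight line of the TCP; orientation=None keeps the orientation; v is the mean speed in m/s.
- arm.move_j(angles): joint-space move.
- arm.move_gripper(opening, squeeze=None): finger opening in m; squeeze is the grip in N (None keeps the last); returns when the fingers have stopped.
- arm.sleep(seconds).
- arm.ik(position, orientation): joint angles nearest the present ones, or None.
- arm.sense(): the state.
- arm.grab_frame(name): name is "side" or "top" or "wrist"; returns a dict with "img" (480x640x3 uint8, red, green, blue), "mtx" (3x3 intrinsics, pixels), "R" (3x3) and "t" (3): a world point X has camera coordinates R X + t; the wrist camera has in their place "hand_eye" (4x4, takes a point from camera to tool coordinates, whose origin is the TCP and whose axes are the flange's). Camera axes: x right, y down, z forward; pixel columns grow to the right and rows downward; lengths in m; the calibration is good to about 2 mm. A picture is of the moment at which its call begins: read the wrist's pose just before it. There is no depth.
A pose or a line that the arm cannot do raises arm.Unreachable and nothing moves.
- arm.sign_off(): hands the job in, once; it reports no verdict.
Trained networks look in a picture, given as the dict that the camera call returned (one of the last four; its "shot" number tells which), for a name from the list of things; names that differ only in an ending like _2 or _b are one class to them, and where a whole thing is asked for, a point or a joint stands for the part that bears it (a point fixed in the world has none). Each returns a list of dicts, best first, with "confidence" (0 to 1); they miss things now and then, are a little off and sometimes report something else, mostly with a low value. They report only what shows in the picture. A call takes as long as a camera call. They do not tell look-alikes from the thing itself.
- arm.find_in(query, picture): "xy" ([column, row] as shares, 0 to 1, of the picture: columns of its width, rows of its height, amid what is visible of it).
- arm.trace(query, picture): "mask" (480x640 bool, what is visible of it) and "xy" ([column, row] as shares, 0 to 1, of the picture: columns of its width, rows of its height, amid what is visible of it).
The state is a dict: "clock": time; "q": joint angles; "qvel": joint speeds; "joint_efforts": joint torques, N m; "tool_pos": TCP position; "ee_rot": TCP orientation; "force": force on the tool from outside, world axes, zero at the start; "moment": the same for the moment, N m; "width": finger opening in m.
Only numpy, scipy, OpenCV 4.12 (cv2) and the standard library are available. Lean on these libraries where they do the work, as an engineer would, in place of code of your own. Each camera call takes 0.05 s, during which the arm holds its last target.

## Task

The cover of the small test cell has swung a little out of line with the base flange under it. Take the tapered pin from the rack and drive it straight down through the cover's hole and the base's hole, so that its taper pulls the two holes into line and its collar sits down on the cover; then let go of it there. Leave the other two pins in the rack.

Things in the scene. Friction and masses are not known exactly. Their poses are not given: they have to be found in the camera images.
- pin_handle (a point): Tapered pin, steel, 0.35 kg, upright in the rack. Plain round flat-topped handle, 30 mm dia, 56 mm tall; below it a collar 54 mm dia, 10 mm thick; below that a shank 36 mm dia for 22 mm, then a taper 63 mm long to an 8 mm tip. Point: on the axis half-way up the handle, 28 mm below its top, 38 mm above the collar's underside, 123 mm above the tip; z up along the pin.
- rack: Fixed pin rack, 270 x 75 mm, a steel plate on four corner posts, its top 115 mm above the table. Three holes in a row along its x, 85 mm apart, hold three pins by their collars, in any order; grasp a handle across the row (fingers closing along the rack's y). Origin: under the middle hole, at table height.
- cover_hole (a point): Centre of the 40 mm through hole in the cover, on its top face, 104 mm above the table. Cover: 12 mm aluminium plate, a 104 mm disc with a window, an 80 x 76 mm lug with this hole and, 170 mm from it, a bolt on which it turns level and stiffly (6 N at the hole; stays put). At the start 9 to 12 mm sideways of the base's hole. y points to the bolt, z up.
- base_hole (a point): Centre of the 40 mm hole in the fixed steel base flange, on its top face, 92 mm above the table, just under the cover; the hole runs clear down to the table. The flange has the cover's outline, its hole in the middle of its lug, and tops the white-painted test cell (170 x 250 x 80 mm). y points to the cover's bolt, z up.
- ball_pin: Bystander: straight blunt steel pin with a 38 mm ball for a handle, standing in the rack. Origin on its axis at the underside of its 54 mm collar, 61 mm below the top of the ball; z up.
- tee_pin: Bystander: thin straight steel pin with a T-bar handle, 74 mm long and 14 mm thick, standing in the rack. Origin on its axis at the underside of its 54 mm collar, 52 mm below the top of the bar; z up, bar along y.
Mind the look-alikes: they are no part of the job. Leave any purple look-alike of the part that bears pin_handle alone.

How it is judged:
By the outcome, as a careful person would: the job done as asked, in the order asked, and still so for the second after the job is handed in, with the robot touching nothing.
It also fails if it takes over 48 s, if anything falls off the work surface, if the arm or the gripper's body presses on something with over 40 N, if the wrist force passes 120 N, or if a joint passes its speed limit or range.

## Working session

There is one attempt and no reset: what is moved stays moved. The work goes in short steps, each a Python script; the robot and the scene stay as the last script left them, time stands still between calls to the robot, and variables do not carry over. Pictures are saved under pics/ and viewed, and the job is handed in when it is done.

```bash
mkdir -p pics; ls
cat > h.py <<'E'
import numpy as np, cv2
from workcell import arm
def save(f,name,crop=None,scale=1):
    im=cv2.cvtColor(f["img"],cv2.COLOR_RGB2BGR)
    if crop: x0,y0,x1,y1=crop; im=im[y0:y1,x0:x1]
    if scale!=1: im=cv2.resize(im,None,fx=scale,fy=scale,interpolation=cv2.INTER_CUBIC)
    cv2.imwrite("pics/"+name,im)
def cam(f,s=None):
    if "R" in f: return np.array(f["R"]),np.array(f["t"])
    H=np.array(f["hand_eye"]); T=np.eye(4); T[:3,:3]=s["ee_rot"]; T[:3,3]=s["tool_pos"]
    W=np.linalg.inv(T@H); return W[:3,:3],W[:3,3]
def ray(f,px,s=None):
    R,t=cam(f,s); K=np.array(f["mtx"]); d=np.linalg.inv(K)@np.array([px[0],px[1],1.]); return -R.T@t, R.T@d
def onz(f,px,z,s=None):
    c,d=ray(f,px,s); return c+d*(z-c[2])/d[2]
def proj(f,X,s=None):
    R,t=cam(f,s); K=np.array(f["mtx"]); p=K@(R@np.array(X)+t); return p[:2]/p[2]
def tri(obs):
    A=np.zeros((3,3));b=np.zeros(3)
    for c,d in obs:
        d=d/np.linalg.norm(d);P=np.eye(3)-np.outer(d,d);A+=P;b+=P@c
    return np.linalg.solve(A,b)
def down(yaw): # tool y axis direction angle yaw
    y=np.array([np.cos(yaw),np.sin(yaw),0]);z=np.array([0,0,-1.]);return np.column_stack([np.cross(y,z),y,z])
E
python3 - <<'E'
from h import *
for n in ("side","top"):
    f=arm.grab_frame(n); save(f,n+"0.png"); c=ray(f,(320,240)); print(n,c[0].round(3),c[1].round(3))
    for q in ("pin_handle","rack","cover_hole","base_hole","ball_pin","tee_pin"):
        print(q,[(np.round(np.array(r["xy"])*[640,480],1).tolist(),round(r["confidence"],2)) for r in arm.find_in(q,f)][:4])
s=arm.sense();print(s["clock"],s["ee_rot"],s["tool_pos"])
E
```

```text
pics
side [0.265 0.416 0.509] [ 0.353 -0.751 -0.558]
pin_handle [([354.7, 175.4], 0.98), ([337.6, 183.8], 0.88), ([330.2, 238.1], 0.77), ([295.5, 182.0], 0.51)]
rack [([353.2, 235.3], 0.76)]
cover_hole [([182.6, 398.1], 0.74)]
base_hole [([206.4, 414.0], 0.61)]
ball_pin [([382.9, 204.1], 0.7)]
tee_pin [([293.8, 183.4], 0.62)]
top [ 0.377 -0.113  0.912] [ 0.152 -0.021 -0.988]
pin_handle [([470.8, 204.7], 0.86), ([403.3, 205.9], 0.82), ([403.5, 261.5], 0.71), ([336.8, 233.4], 0.7)]
rack [([395.6, 223.1], 0.66)]
cover_hole [([121.6, 222.7], 0.87)]
base_hole [([129.6, 233.5], 0.73)]
ball_pin [([405.5, 262.0], 0.64)]
tee_pin [([404.6, 148.9], 0.81)]
0.7 [[ 9.35967535e-01  3.52086313e-01 -3.40710736e-05]
 [ 3.52086313e-01 -9.35967536e-01 -7.03506144e-06]
 [-3.43663677e-05 -5.41136956e-06 -9.99999999e-01]] [ 0.22884537 -0.60836351  0.23872426]
```

View pics/side0.png

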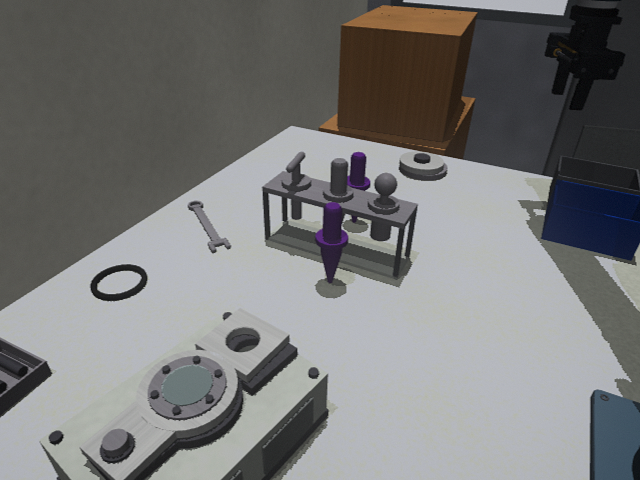

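View pics/top0.png

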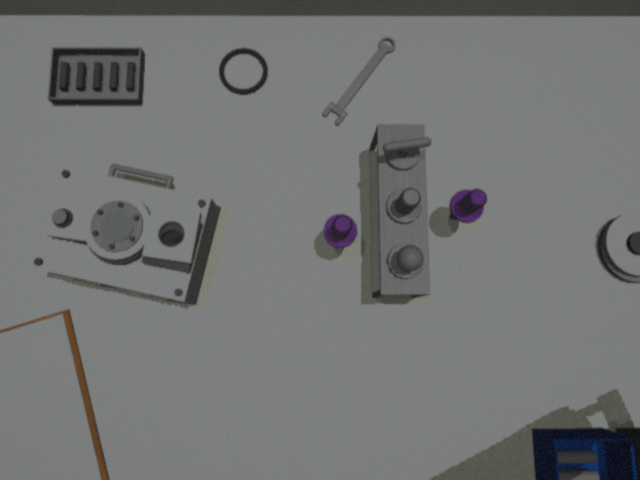

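Candidates for pin_handle: the gray pin in the rack's middle hole (side 340,175; top 406,202), a purple one (side 358,170; top 470,205), and a purple one (side 332,238; top 340,230). Only the gray one stands in the rack, and it has a plain round flat-topped handle. Next I'll measure and confirm it in a crop.

Run:
```python
from h import *
fs=arm.grab_frame("side"); ft=arm.grab_frame("top")
a=cv2.resize(cv2.cvtColor(fs["img"],cv2.COLOR_RGB2BGR)[140:290,250:430],None,fx=4,fy=4,interpolation=cv2.INTER_CUBIC)[:600]
cv2.imwrite("pics/side_rack.png",a)
save(ft,"top_rack.png",(310,110,500,310),3)
save(ft,"top_cell.png",(30,150,230,310),4)
save(fs,"side_cell.png",(30,290,350,480),2.5)
for n,p,z in [("handle top",(408,195),.181),("purpleL top",(342,224),.151),("purpleR",(478,198),.151),("ball",(409,257),.157),("tee",(407,145),.16),("cover hole",(172,234),.104),("bolt",(61,216),.11),("rack corner",(426,125),.115),("rc2",(430,295),.115),("rc3",(379,125),.115),("rc4",(380,296),.115)]:
    print(n,onz(ft,p,z).round(4))
print("side handle",onz(fs,(340,162),.181).round(4), "side hole",onz(fs,(243,341),.104).round(4))
```

```text
handle top [ 0.554  -0.2554  0.181 ]
purpleL top [ 0.5177 -0.1621  0.151 ]
purpleR [ 0.5564 -0.3658  0.151 ]
ball [ 0.4676 -0.2582  0.157 ]
tee [ 0.636  -0.2607  0.16  ]
cover hole [0.5115 0.099  0.104 ]
bolt [0.5393 0.2693 0.11  ]
rack corner [ 0.6849 -0.3012  0.115 ]
rc2 [ 0.4148 -0.296   0.115 ]
rc3 [ 0.6849 -0.2259  0.115 ]
rc4 [ 0.4137 -0.2202  0.115 ]
side handle [ 0.546  -0.2531  0.181 ] side hole [0.5088 0.1031 0.104 ]
```

View pics/side_rack.png

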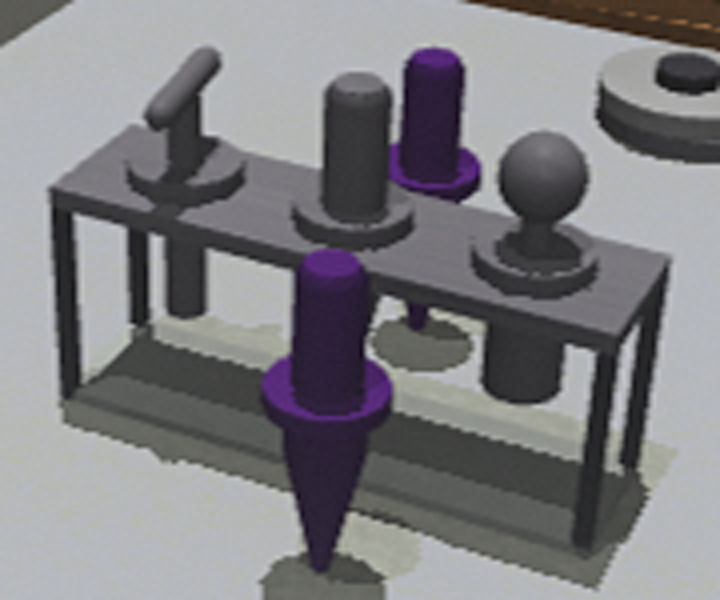

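View pics/top_rack.png

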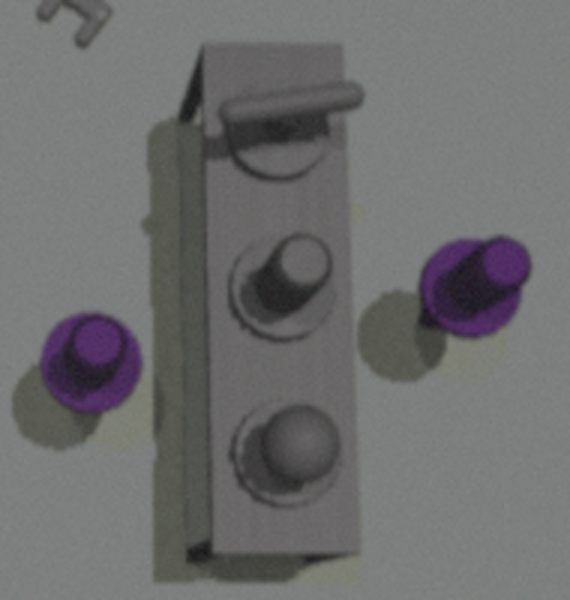

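View pics/top_cell.png

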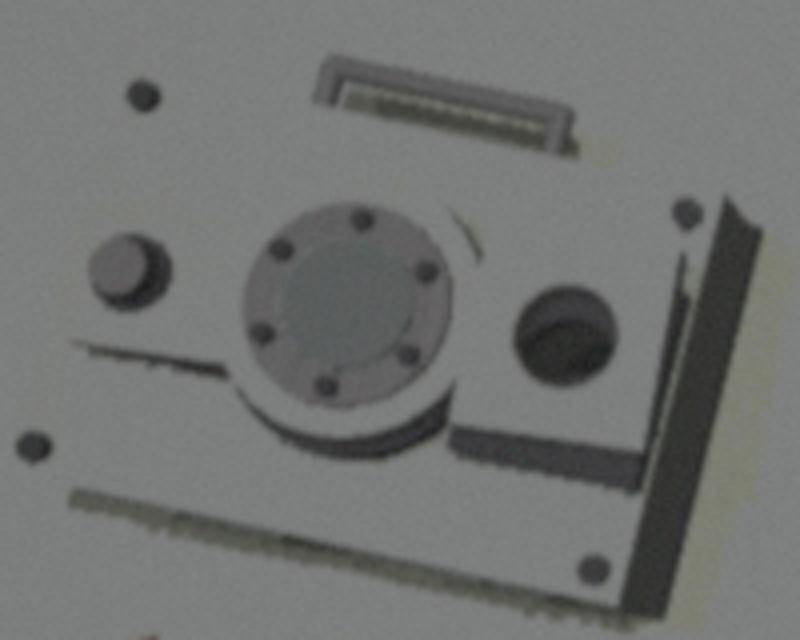

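View pics/side_cell.png

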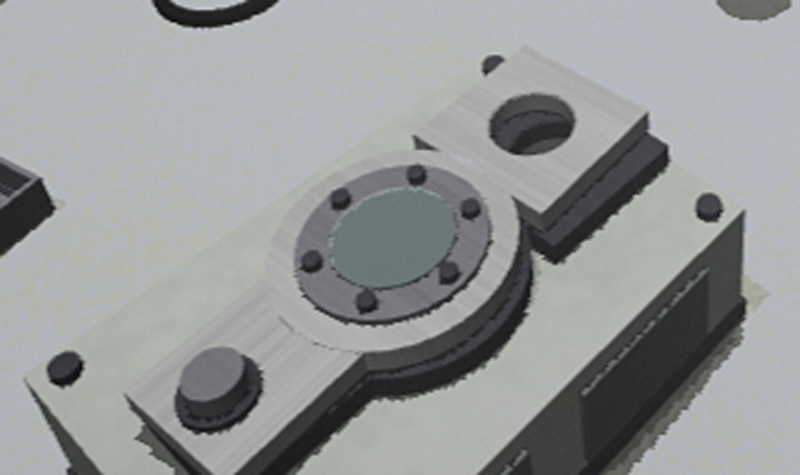

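The crop confirms the gray middle pin: plain flat-topped handle, taper shank below the rack, and neither T nor ball. The purple ones stand outside the rack. Next I'll look at the cell with the wrist camera, then at the pin.

Run:
```python
from h import *
f=arm.grab_frame("wrist"); print(np.round(f["hand_eye"],4).tolist(), np.round(f["mtx"],1).tolist())
R=down(-1.59)
arm.move_to([0.50,-0.25,0.36],R); s=arm.sense(); print(s["clock"]); f=arm.grab_frame("wrist"); save(f,"w_rack.png"); np.savez("w_rack.npz",img=f["img"],p=s["tool_pos"],R=s["ee_rot"])
for q in ("pin_handle",): print([(np.array(r["xy"])*[640,480],r["confidence"]) for r in arm.find_in(q,f)])
print(proj(f,[.55,-.255,.181],s))
arm.move_to([0.50,0.10,0.30],R); s=arm.sense(); print(s["clock"],s["force"]); f=arm.grab_frame("wrist"); save(f,"w_cell.png"); np.savez("w_cell.npz",img=f["img"],p=s["tool_pos"],R=s["ee_rot"])
print(proj(f,[.51,.1,.104],s))
for q in ("cover_hole","base_hole"): print([(np.array(r["xy"])*[640,480],r["confidence"]) for r in arm.find_in(q,f)])
```

```text
[[-0.0006, -0.9599, -0.2803, 0.0731], [1.0, -0.0006, 0.0, 0.0008], [-0.0002, -0.2803, 0.9599, -0.146], [0.0, 0.0, 0.0, 1.0]] [[431.3, 0.0, 324.3], [0.0, 431.3, 234.4], [0.0, 0.0, 1.0]]
2.55
[(array([448.   , 120.384]), 0.86), (array([332.8  , 131.376]), 0.61), (array([228.096, 169.392]), 0.58)]
[327.31451852 140.35977662]
3.9833 [-0.03385423  0.47030685  0.39542299]
[321.46923543 191.57590331]
[(array([223.872, 169.68 ]), 0.79)]
[(array([217.792, 163.392]), 0.69)]
```

View pics/w_rack.png

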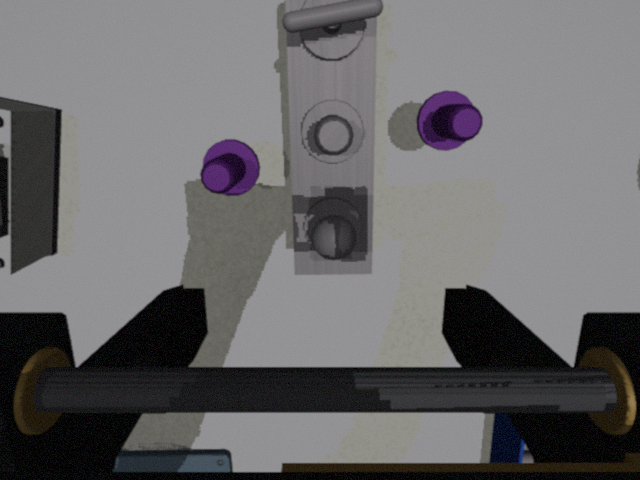

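View pics/w_cell.png

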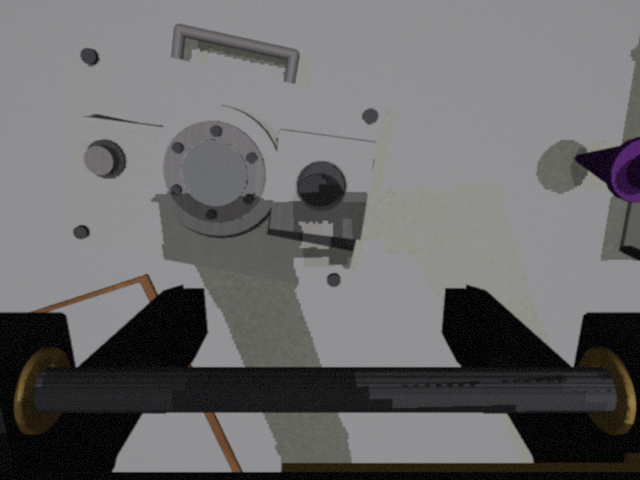

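```bash
cat >> h.py <<'E'
H=None
def load(n):
    d=np.load(n+".npz"); 
    f={"img":d["img"],"mtx":[[431.3,0,324.3],[0,431.3,234.4],[0,0,1]],"hand_eye":[[-0.0006, -0.9599, -0.2803, 0.0731], [1.0, -0.0006, 0.0, 0.0008], [-0.0002, -0.2803, 0.9599, -0.146], [0.0, 0.0, 0.0, 1.0]]}
    return f,{"tool_pos":d["p"],"ee_rot":d["R"]}
E
python3 - <<'E'
from h import *
f,s=load("w_rack")
save(f,"w_rack_c.png",(280,80,380,180),6)
print(s["tool_pos"],onz(f,(334,134),.181,s), onz(f,(331,131),.125,s))
f,s=load("w_cell")
g=dict(f); g["img"]=np.clip(f["img"].astype(float)*1.8,0,255).astype(np.uint8)
save(g,"w_cell_c.png",(260,110,400,215),5.7)
print(ray(f,(320,240),s)[0], onz(f,(321,185),.104,s))
E
```

```text
[ 0.49941345 -0.25119898  0.35968743] [ 0.55423135 -0.26037912  0.181     ] [ 0.55363377 -0.25903034  0.125     ]
[0.57361206 0.09620271 0.44617428] [0.5150833  0.09986979 0.104     ]
```

View pics/w_cell_c.png

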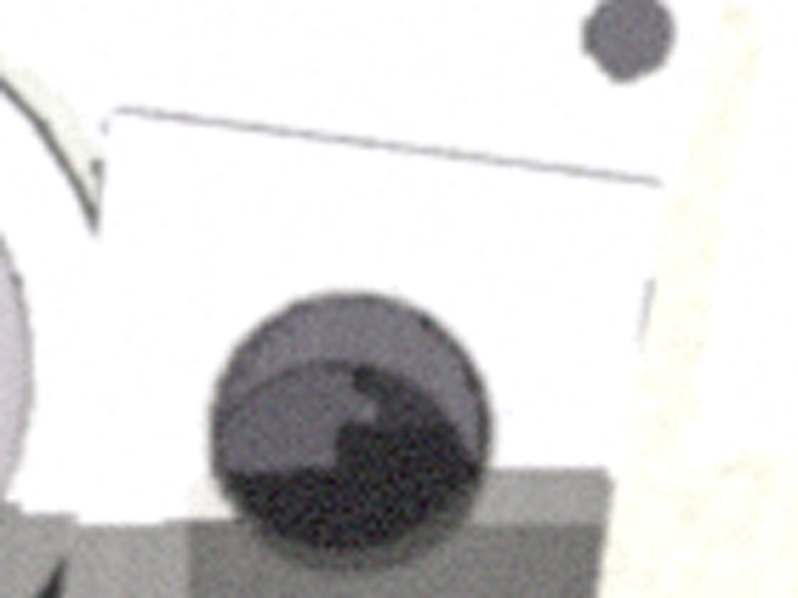

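View pics/w_rack_c.png

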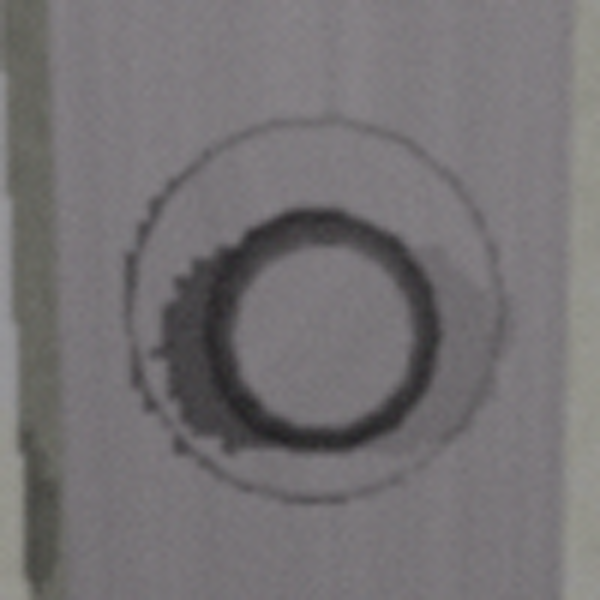

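Run:
```python
from h import *
from scipy.optimize import least_squares
f,s=load("w_rack"); print(onz(f,(333.7,136.2),.181,s).round(4), onz(f,(332.75,131.7),.125,s).round(4))
f,s=load("w_cell")
def fit(pts,z,r=None):
    P=np.array([onz(f,(260+a/5.7,110+b/5.7),z,s)[:2] for a,b in pts])
    if r: o=least_squares(lambda c:np.hypot(*(P-c).T)-r,P.mean(0)-[.01,0])
    else: o=least_squares(lambda c:np.hypot(*(P-c[:2]).T)-c[2],[*P.mean(0),.02])
    return o.x.round(4),(o.fun*1e3).round(2)
print("cover",fit([(212,430),(492,425),(355,290),(355,572),(255,330),(450,330),(250,525),(450,530)],.104))
b=[(222,418),(260,382),(300,363),(350,360),(400,372),(445,412),(470,460)]
print("base",fit(b,.092,.02),fit(b,.092))
```

```text
[ 0.5527 -0.2601  0.181 ] [ 0.553  -0.2605  0.125 ]
cover (array([0.5143, 0.0992, 0.0197]), array([-0.06, -0.12,  0.14,  0.29, -0.04,  0.03, -0.12, -0.11]))
base (array([0.5031, 0.1018]), array([ 0.13, -0.08,  0.02, -0.16,  0.21, -0.11,  0.08])) (array([0.503 , 0.1018, 0.0201]), array([ 0.06, -0.09,  0.04, -0.13,  0.23, -0.13,  0.02]))
```

Pin and both holes fit circles to 0.3 mm. A second cell view with the wrist turned half round will expose the camera's calibration bias.

Run:
```python
from h import *
R=down(-1.59+np.pi)
print(arm.ik([0.53,0.10,0.30],R))
arm.move_to([0.53,0.10,0.30],R); s=arm.sense(); print(s["clock"],s["tool_pos"]); f=arm.grab_frame("wrist"); save(f,"w_cell2.png"); np.savez("w_cell2.npz",img=f["img"],p=s["tool_pos"],R=s["ee_rot"])
c=proj(f,[.5143,.0992,.104],s); print(c)
g=dict(f); g["img"]=np.clip(f["img"].astype(float)*1.8,0,255).astype(np.uint8)
x,y=(c-[70,52]).astype(int); x=max(x,0);y=max(y,0); print(x,y); save(g,"w_cell2_c.png",(x,y,x+140,y+105),5.7)
```

```text
[ 0.52591465  0.48668753 -1.06935094  1.72052471  0.4539788   1.20878673
  0.89071926]
6.5583 [0.52996767 0.09999633 0.29997306]
[323.52820795 180.87413538]
253 128
```

View pics/w_cell2_c.png

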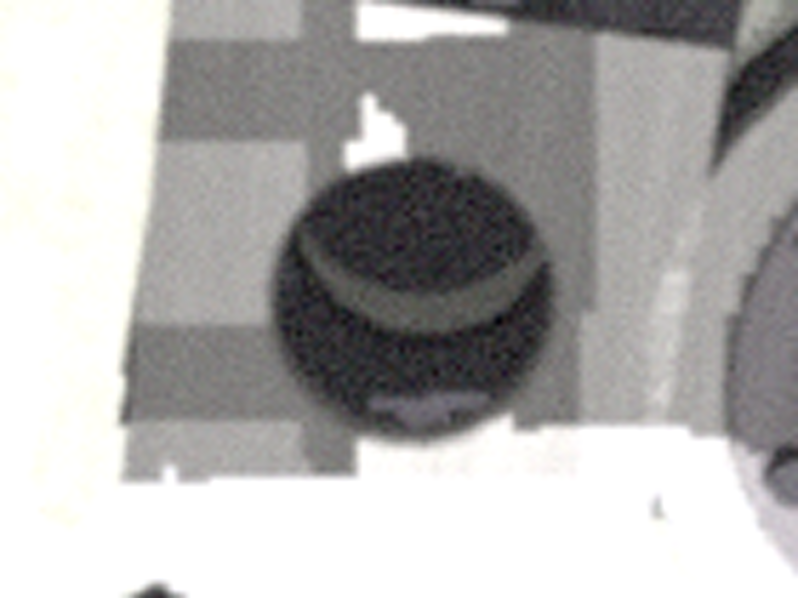

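Run:
```python
from h import *
from scipy.optimize import least_squares
f,s=load("w_cell2")
P=np.array([onz(f,(253+a/5.7,128+b/5.7),.104,s)[:2] for a,b in [(272,298),(552,298),(412,157),(412,438)]]); 
c2=P.mean(0); print(c2, np.hypot(*(P-c2).T))
c1=np.array([.5143,.0992]); m=(c1+c2)/2; print("true cover",m,"bias in view1 (meas-true)",c1-m)
print("base true",np.array([.5031,.1018])-(c1-m),"handle true",np.array([.5529,-.2603])-(c1-m))
print(load("w_cell")[1]["tool_pos"])
```

```text
[0.51196346 0.10192021] [0.01957133 0.01957123 0.01961703 0.01986453]
true cover [0.51313173 0.10056011] bias in view1 (meas-true) [ 0.00116827 -0.00136011]
base true [0.50193173 0.10316011] handle true [ 0.55173173 -0.25893989]
[0.50060186 0.09848575 0.3001254 ]
```

Run:
```python
from h import *
R=down(-1.59); p=np.array([.5517,-.2589])
arm.move_to([*p,.27],R); s=arm.sense(); print(s["clock"],s["q"].round(2) if hasattr(s["q"],"round") else s["q"])
arm.move_gripper(.062)
arm.line_to([*p,.134],v=.12); s=arm.sense(); print(s["clock"],s["tool_pos"],s["force"])
arm.move_gripper(.0,squeeze=20); arm.sleep(.2); s=arm.sense(); print(s["clock"],s["width"],s["tool_pos"],s["force"],s["moment"])
f=arm.grab_frame("wrist"); save(f,"grip.png")
```

```text
8.55 [ 0.61  0.46 -0.33  1.6   0.16  1.11 -1.36]
10.3917 [ 0.55231331 -0.25910752  0.13484056] [0.99448162 0.32886865 0.59368205]
11.1833 0.029653282513316545 [ 0.55175767 -0.25898787  0.13413685] [-0.51067344  0.52830083  1.693021  ] [-0.0055499   0.10124     0.01284584]
```

View pics/grip.png

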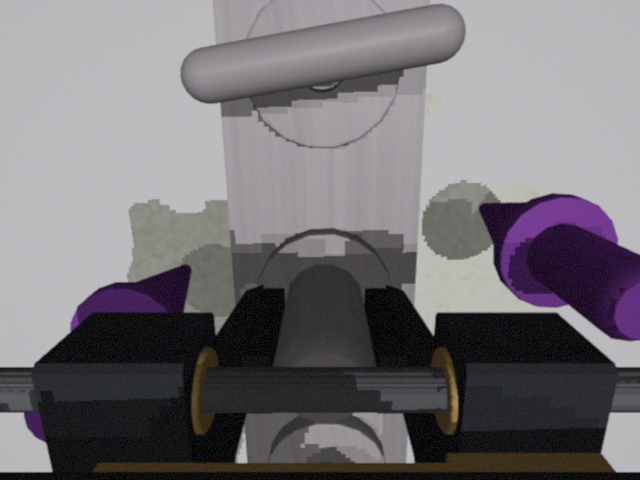

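Run:
```python
from h import *
arm.move_gripper(.0,squeeze=60); s=arm.sense(); p=s["tool_pos"]
arm.line_to([.5517,-.2589,.30],v=.15); s=arm.sense(); print(s["clock"],s["force"],s["width"])
b=[.5019,.1032]
best=None
for y in (-.21,-.21+np.pi,-.21-np.pi):
    q=arm.ik([*b,.25],down(y)); print(y,q)
    if q is not None and (best is None or np.abs(q-np.array(s["q"])).max()<best[0]): best=(np.abs(q-np.array(s["q"])).max(),y)
R=down(best[1]); print(best)
arm.move_to([*b,.24],R); arm.sleep(.3); s=arm.sense(); print(s["clock"],s["tool_pos"],s["force"],s["width"])
for n in("side","top"):
    f=arm.grab_frame(n); save(f,n+"_pre.png")
    t=s["tool_pos"]; print(n,[proj(f,t+[0,0,d]).round(1).tolist() for d in (-.104,-.041,-.019)])
    c=proj(f,t+[0,0,-.05]).astype(int); x0=max(c[0]-80,0);y0=max(c[1]-70,0); print(x0,y0); save(f,n+"_prec.png",(x0,y0,x0+160,y0+140),4.2)
```

```text
12.7083 [-0.0190618  -0.06485692 -3.5774952 ] 0.028735746124595844
-0.21 [ 0.3253439   0.38850829 -0.76724868  1.85339484  0.31291318  1.02402763
 -0.77995816]
2.931592653589793 [ 0.52863565  0.49951782 -1.06852403  1.84404566  0.49217475  1.09400212
  2.20726222]
-3.351592653589793 [ 0.52863565  0.49951782 -1.06852403  1.84404566  0.49217475  1.09400212
  2.20726222]
(np.float64(0.5675681347215367), -0.21)
14.3917 [0.50218402 0.10264171 0.24002072] [ 0.42523395  0.47700055 -4.42029563] 0.028722774266583626
side [[246.1, 322.6], [242.0, 279.0], [240.4, 262.2]]
162 215
top [[163.8, 236.6], [151.2, 229.3], [146.3, 226.5]]
73 160
```

View pics/side_prec.png

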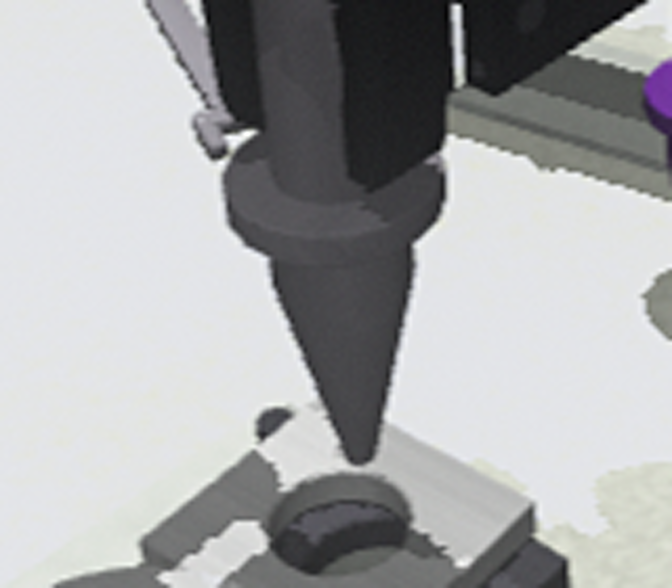

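View pics/top_pre.png

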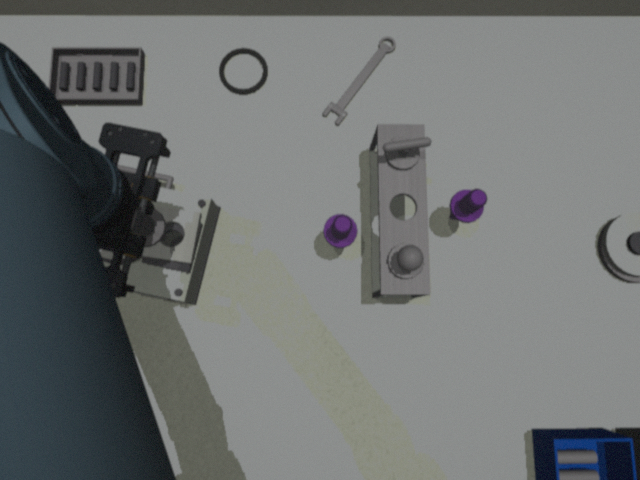

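Run:
```python
from h import *
s=arm.sense(); f=arm.grab_frame("side")
t=onz(f,(247.7,323.8),s["tool_pos"][2]-.104); print("tip side",t,"cmd",s["tool_pos"])
h=np.mean([onz(f,(162+x/4.2,215+y/4.2),.104) for x,y in [(264,520),(412,528)]],0); print("hole chord mid",h, "expected .5131 .1006")
F0=np.array(s["force"])
b=np.array([.5019,.1032])
for z in (.205,.19,.18,.172,.165,.158):
    arm.line_to([*b,z],v=.05); arm.sleep(.15); s=arm.sense(); print(z,round(s["clock"],2),(s["tool_pos"]-np.array([*b,z])).round(4),(np.array(s["force"])-F0).round(1),np.round(s["moment"],2),round(s["width"],4))
    if np.linalg.norm(np.array(s["force"])-F0)>25: break
f=arm.grab_frame("side"); save(f,"side_mid.png",(162,215,322,355),4.2)
```

```text
tip side [0.49954921 0.10338337 0.13601864] cmd [0.50204806 0.10294051 0.24001864]
hole chord mid [0.51049065 0.10171875 0.104     ] expected .5131 .1006
0.205 15.54 [0.0002 0.0001 0.0003] [ 0.8 -0.4  1.1] [-0.02 -0.03 -0.01] 0.0287
0.19 16.14 [-0.      0.0001  0.0001] [ 0.5 -0.1  0.2] [-0.02 -0.06 -0.02] 0.0289
0.18 16.64 [ 0.0007 -0.0001  0.0002] [ 5.5 -0.1 -1.3] [-0.18 -1.36  0.01] 0.0287
0.172 17.1 [ 0.0012  0.0001 -0.    ] [ 5.4 -0.6 -0.9] [-0.09 -1.78  0.03] 0.0288
0.165 17.54 [ 0.0011  0.0001 -0.0002] [ 6.6  0.2 -0. ] [-0.08 -1.75 -0.06] 0.0288
0.158 17.98 [ 0.0009  0.     -0.0003] [ 6.6 -0.7  0.7] [-0.12 -1.76 -0.08] 0.0288
```

View pics/side_mid.png

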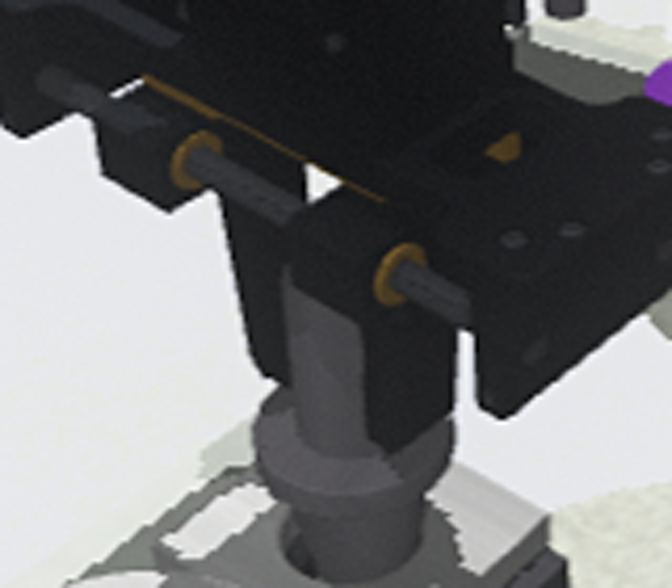

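Run:
```python
from h import *
F0=np.array([.4,.5,-4.4])
b=np.array([.5009,.1031])
for z in (.152,.147,.142,.137,.132,.128,.125,.123,.1215):
    arm.line_to([*b,z],v=.04); arm.sleep(.15); s=arm.sense(); F=np.array(s["force"])-F0; print(z,round(s["clock"],2),np.round(s["tool_pos"],4),F.round(1),np.round(s["moment"],2),round(s["width"],4))
    if F[2]>22 or np.linalg.norm(F[:2])>18: break
f=arm.grab_frame("side"); save(f,"side_mid2.png",(162,235,322,375),4.2)
```

```text
0.152 18.48 [0.502  0.1031 0.1518] [ 5.8 -0.2  1.8] [-0.2  -1.68 -0.01] 0.0284
0.147 18.91 [0.5019 0.103  0.1468] [ 5.8 -0.4  2. ] [-0.25 -1.68  0.  ] 0.0287
0.142 19.33 [0.5017 0.1029 0.1416] [ 5.6 -1.4  0.3] [-0.25 -1.66 -0.09] 0.0291
0.137 19.76 [0.5013 0.1028 0.1363] [ 6.1 -2.1 -0.7] [-0.29 -1.63 -0.04] 0.0287
0.132 20.18 [0.5011 0.1028 0.1311] [ 6.6 -1.7 -1.8] [-0.27 -1.6  -0.03] 0.0286
0.128 20.58 [0.5009 0.1029 0.127 ] [ 5.6 -1.2 -0.5] [-0.23 -1.54 -0.06] 0.0284
0.125 20.98 [0.5009 0.1029 0.124 ] [ 5.5 -1.4 -0.3] [-0.35 -1.44 -0.01] 0.0286
0.123 21.38 [0.501  0.1029 0.123 ] [ 2.1 -2.1 11.5] [-0.57 -0.65 -0.02] 0.0285
0.1215 21.78 [0.5011 0.1029 0.1229] [-2.9 -5.4 27.7] [-0.86  0.51  0.02] 0.0287
```

View pics/side_mid2.png

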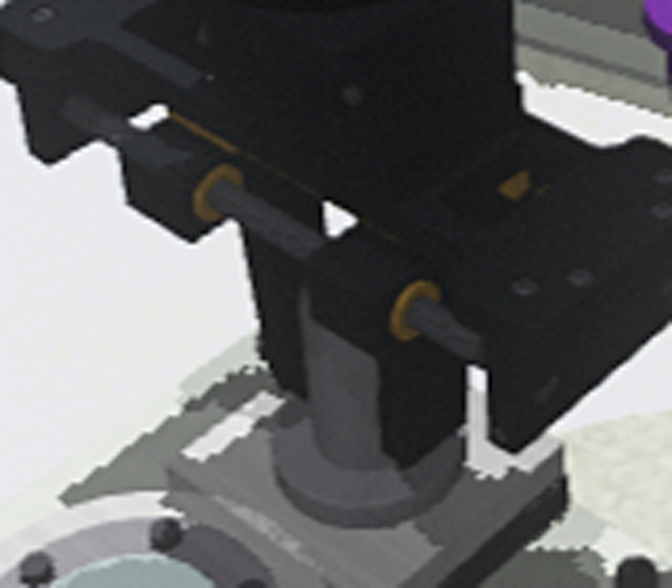

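Seated: the descent stopped at 0.1229 (expected 0.123) with 28 N of axial force. Relax, release and back off.

Run:
```python
from h import *
arm.line_to([.5010,.1029,.1228],v=.04)
arm.move_gripper(.060); arm.sleep(.2); s=arm.sense(); print(s["clock"],s["tool_pos"],s["force"],s["width"])
p=s["tool_pos"]
arm.line_to([p[0],p[1],.30],v=.12)
s=arm.sense();print(s["clock"],s["force"])
R=down(-.8)
arm.move_to([.47,-.08,.33],R); s=arm.sense(); print(s["clock"])
for n in("side","top"):
    f=arm.grab_frame(n); save(f,n+"_end.png")
    c=(235,330) if n=="side" else (150,225); save(f,n+"_endc.png",(c[0]-95,c[1]-70,c[0]+95,c[1]+70),4.2)
    print(n,"expect top",proj(f,[.5019,.1032,.170]),"collar top",proj(f,[.5019,.1032,.114]))
```

```text
22.9083 [0.50099024 0.10285732 0.12279989] [-0.4738184  -1.09720719  0.19959728] 0.059652728476099384
24.5333 [ 0.30739984  0.76058417 -0.26526716]
25.3083
side expect top [243.86474222 300.23577195] collar top [247.35158256 336.93552957]
top expect top [156.85256996 233.04730179] collar top [167.31749476 239.11274156]
```

View pics/side_end.png

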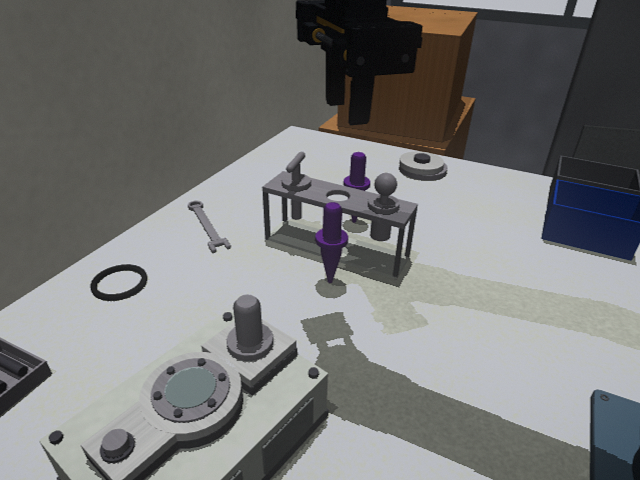

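View pics/side_endc.png

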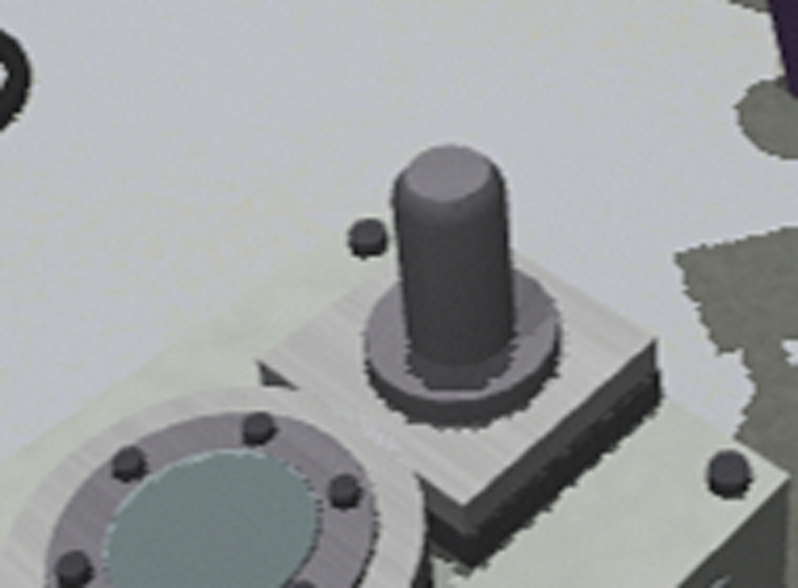

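View pics/top_endc.png

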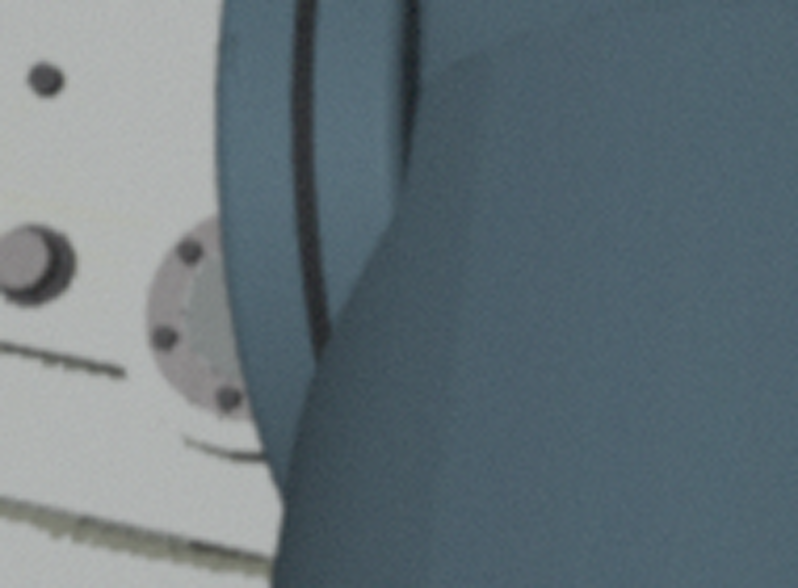

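The final side view shows the pin upright (handle top 247,300), its collar flat on the cover, and the cover's lug over the base's lug. The other two pins are still in the rack, the purple pins are untouched, and the robot is clear. The top view of the pin is blocked by the arm. I'm handing in.

Run:
```python
from h import *
arm.sign_off()
```

```text
the job is handed in; nothing more can be done
```

The pin is in and the job is handed in: I drove the gray tapered pin from the rack's middle hole straight down through the cover and base holes and let go of it there.

- **Alignment:** the cover started about 11.5 mm out of line. The taper pulled it across with a steady side force of about 6 N.
- **Seating:** the descent stopped with the tool end at a height of 0.1229 m, against 0.123 m expected for a seated collar. The downward force at that point was 28 N.
- **Final check:** the last side view shows the pin upright with its collar flat on the cover, and the cover's lug over the base's lug. The ball pin and tee pin are still in the rack, and neither purple look-alike was touched. The arm was clear of everything, with the clock at about 25 s.
- **What disagreed:**
  - The arm blocked the top camera's last view of the pin, so the final check rests on the side view and the force and height readings.
  - The wrist camera's calibration was about 1.8 mm off. I corrected for that with a second view with the wrist turned half round.

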